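Pin the air coupling and set the flow valve

ROBOT

A 7-joint arm with a two-finger parallel gripper is mounted at the origin on the work surface. World frame = base frame: x ahead of the robot, y to its left, z up, the work surface at z = 0. Lengths are in m, angles in rad, forces in N, time in s.
With the tool pointing down it reaches from about 0.4 to 0.85 m from the base axis. Payload 10.4 kg.
Tool frame: the origin (TCP) lies between the finger pads, 19 mm behind the fingertips; this is the grasp point; z points along the fingers, y is the line along which they close (so a half turn about z gives the same grasp; the last joint's range is limited). The gripper opens to 85 mm and grips with 20 to 120 N. Pads are 22 mm wide; open, the fingers measure 114 mm over their backs; the gripper's body (76 mm by 85 mm) begins 54 mm behind the grasp point. The pads swing forward as they close: fully open they stand 13 mm farther back than shut.
Start: joints at [-1.308, 0.332, -0.065, 1.46, 0.022, 1.35, -0.088], TCP at [0.176, 0.6, 0.25] pointing down, gripper open.
Joint ranges: [-2.6, 2.6], [-0.5, 2.12], [-1.47, 1.34], [0.16, 2.42], [-1.27, 4.41], [0.06, 2.06], [-2.6, 2.6]. Speed limits (rad/s): [2.22, 2.22, 2.79, 2.79, 3.14, 3.14, 3.14].

INTERFACE

Orientations are given as a unit quaternion [x, y, z, w].
In Python, from workcell import get_obs, camera, hand_in gives the robot as it stands. The module is installed in compiled form; this text tells all that it offers.
- The arm moves only by the tool move_arm, never from a script. Its argument "plan" is a list of rows, each an object with "delta_pos": the shift along the tool's x, y, z in fractions of the full range, 1 being 1 m, a list of three; "turn": the turn, a rotation vector about the tool's x, y, z in a scale on which 1.0 is 4 rad, a list of three; "fingers": the closure, from 0 (fully open) to 1 (shut). A call has 1 to 12 rows; each row is the pose to reach, as a shift and turn from the pose commanded when the call began, along the tool's axes at that moment; what a row does not reach only later rows make up. A row lasts 1/8 s, in which the tool goes at most 62.5 mm and 10.7 degrees, less where a joint would pass 70% of its speed; a pose out of reach is approached as far as the arm can. A shift or turn number past 1, either way, is cut back to 1. A call with a gripper value outside its range is refused whole. The fingers move at their own pace and stop on an object; "force" is the grip in N (left out, the last holds). Time passes only in rows, so rows that repeat a pose let the fingers close. It gives the time, the measured TCP pose, the force, the opening and the grip force at its end, in the units of the state.
- get_obs(): the state, without advancing time (a new reading comes with each control period).
- camera(name): name is "side" or "top"; returns a dict with "color" (480x640x3 uint8, red, green, blue), "range_z" (480x640 float32, m along the optical axis (not along the pixel's ray), 0 where there is no reading), "fx", "fy", "cx", "cy" (pixels), "R" (3x3) and "t" (3): a world point X has camera coordinates R X + t. Camera axes: x right, y down, z forward; pixel columns grow to the right and rows downward; lengths in m; the calibration is good to about 2 mm. A picture is of the moment at which its call begins.
- hand_in(): hands the job in; it is judged then, once.
The state is a dict: "clock": time; "joint_pos": joint angles; "joint_velocities": joint speeds; "tau": joint torques, N m; "position": TCP position; "ee_rot": TCP orientation; "ft_force": force on the tool from outside, world axes, zero at the start; "torque": the same for the moment, N m; "grip_width": opening from 0.0 (shut) to 1.0 (fully open); "grasp_force": force on a finger pad.
Only numpy, scipy, OpenCV 4.12 (cv2) and the standard library are available. Lean on these libraries where they do the work, as an engineer would, in place of code of your own. Each camera call takes 0.05 s, during which the arm holds its last target. There are 200 camera calls.

TASK

Move the loose lock pin from its rack into the forked pipe coupling, fully home, and let go of it; leave the punch and the other bench things alone. Then, by the upright crank handle, close the valve's handwheel (clockwise from above) until it stops, and back it off exactly two full turns. Finish holding the handle: keep it gripped between the fingers with the wheel still, and do not let go.

Things in the scene. Friction and masses are not known exactly. Their poses are not given: they have to be found in the camera images.
- manifold: Fixed pipe manifold, origin on the bench under the handwheel's axis, z up. Brass valve under the wheel; 32 mm pipes (tops under 75 mm) along +y (100 mm, then down) and -y to the forked coupling 199 mm away: two flat prongs (56 x 62 x 12 mm) with the next pipe's flat tongue between them, one vertical hole through all; that pipe turns down at 278 mm. Yaw varies.
- pin_hole (a point): Centre of the mouth of the coupling's vertical hole, on the top face of the upper prong, 78 mm above the bench. Hole 15 mm dia with 2 mm chamfers, going straight down through prong, tongue and prong (58 mm in all), open below.
- wheel_hub (a point): On the handwheel's axis at the height of the rim's centre (122 mm above the bench). Dark iron wheel, rim 120 mm dia to its middle line, 14 mm thick (top at 129 mm), three spokes.
- wheel (a joint): Handwheel angle, rad, growing counter-clockwise from above = opening. 0 = shut, hard stop; 6 pi (three turns) = open stop. Starts between 1.6 and 5.2. Turning takes about 0.2 N m (3.5 N at the handle); it stays where left. At 0 the handle lies on the manifold's +x side of the axis; it goes round with the wheel.
- handle: Upright black crank handle on the wheel's rim, 60 mm from the wheel's axis: a 24 mm dia, 50 mm tall grip that spins freely on its own upright spindle, so that the gripper need not turn. Origin: centre of its underside, 136 mm above the bench, 7 mm above the rim; z up. Its yaw means nothing.
- handle_mid (a point): Middle of the handle's grip, 25 mm above its underside, 161 mm above the bench.
- pin: Loose steel lock pin, about 0.14 kg, upright, hanging in one of the rack's two holes. Shank 12 mm dia, 60 mm long with a domed tip; round head 26 mm dia, 36 mm high above the shank. Origin at the tip (lower end), z up to the head; head from z = 60 to 96 mm. Fully home its head's underside rests on the upper prong.
- pin_shoulder (a point): Centre of the underside of the pin's head, 60 mm above its tip.
- rack: Fixed aluminium block 160 x 50 x 70 mm, origin under its centre, long along its x. Two upright 17 mm wide holes, at x = -40 and +40 mm, one with the lock pin and one with the punch; either may be in either. Things in them rest on the block's top face by their heads.
- punch: Drift punch in the rack's other hole, not to be moved: dark steel, slim (collar 22 mm dia, then 13 mm dia), 110 mm long, standing 50 mm above the rack. Origin at its lower end, z up.
- wrench: Bystander: open wrench 200 mm long lying on the bench to the left.
- socket: Bystander: steel socket, 34 mm dia, 40 mm high, standing on the bench beyond the rack.
- jar: Bystander: amber jar 70 mm dia, 90 mm high, left of the valve.

How it is judged:
By the outcome, as a careful person would: the job done as asked, in the order asked, and still so for the second after the job is handed in, while the arm keeps its last pose, push and grip.
It also fails if it takes over 64 s, if anything falls off the work surface, if the arm or the gripper's body presses on something with over 40 N, if the wrist force passes 120 N, or if a joint passes its speed limit or range.

## Working session

There is one attempt and no reset: what is moved stays moved. The work goes in short steps, Python scripts to look and compute and a tool call to move; the robot and the scene stay as the last step left them, time stands still between calls to the robot, and variables do not carry over. Pictures are saved under pics/ and viewed, at most 10 in all, crops included, and the job is handed in when it is done.

Besides the shell and the picture viewer there is one more tool, called after "Call:" as name([rows], argument=value, ...), one row to a line, values as JSON. move_arm: Moves the arm, as the interface text tells. Its arguments: {"type":"object","properties":{"plan":{"type":"array","items":{"type":"object","properties":{"delta_pos":{"type":"array","items":{"type":"number"}},"turn":{"type":"array","items":{"type":"number"}},"fingers":{"type":"number"}}}},"force":{"type":"number"}},"required":["plan"]}

```bash
mkdir -p pics
cat > h.py <<'E'
import numpy as np, cv2
from workcell import get_obs, camera, hand_in
def cloud(c):
    v,u=np.mgrid[0:480,0:640]; z=c["range_z"]
    P=np.stack([(u-c["cx"])/c["fx"]*z,(v-c["cy"])/c["fy"]*z,z],-1)
    W=(P-c["t"])@c["R"]; W[z<=0]=np.nan; return W
def save(c,n): cv2.imwrite("pics/"+n,c["color"][...,::-1])
def ray(c,u,v,h):
    d=c["R"].T@np.array([(u-c["cx"])/c["fx"],(v-c["cy"])/c["fy"],1]); o=-c["R"].T@c["t"]
    return o+d*(h-o[2])/d[2]
E
python3 - <<'E'
from h import *
o=get_obs(); print({k:np.round(v,3) for k,v in o.items()})
for n in("top","side"):
    c=camera(n); save(c,n+"0.png"); np.savez(n+"0.npz",**c); print(n,-c["R"].T@c["t"],c["R"].T[:,2],c["fx"])
E
```

```text
{'clock': np.float64(0.0), 'joint_pos': array([-1.308,  0.333, -0.065,  1.461,  0.022,  1.35 , -0.089]), 'joint_velocities': array([ 0.   , -0.002, -0.001,  0.   ,  0.   ,  0.   , -0.002]), 'tau': array([ 0.0000e+00, -6.2547e+01,  4.9000e-02, -3.9159e+01,  1.6000e-02,
        1.0000e-02, -0.0000e+00]), 'position': array([0.176, 0.599, 0.249]), 'ee_rot': array([ 0.142,  0.99 , -0.001, -0.   ]), 'ft_force': array([-0.825,  0.091, -0.279]), 'torque': array([-0.005, -0.01 ,  0.031]), 'grasp_force': np.float64(0.0), 'grip_width': np.float64(1.002)}
top [0.27878122 0.06453654 1.44968314] [ 0.19530614 -0.00743818 -0.98071412] 608.9311786066414
side [ 0.3648587  -0.72829672  0.7343926 ] [ 0.15922939  0.769656   -0.61828443] 435.7797558506031
```

View pics/top0.png

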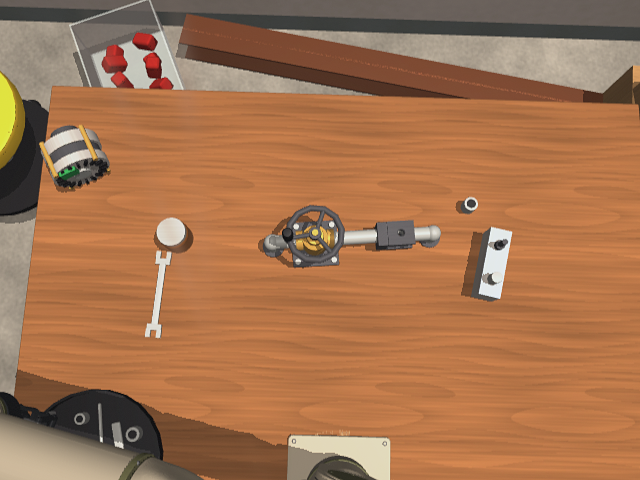

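View pics/side0.png

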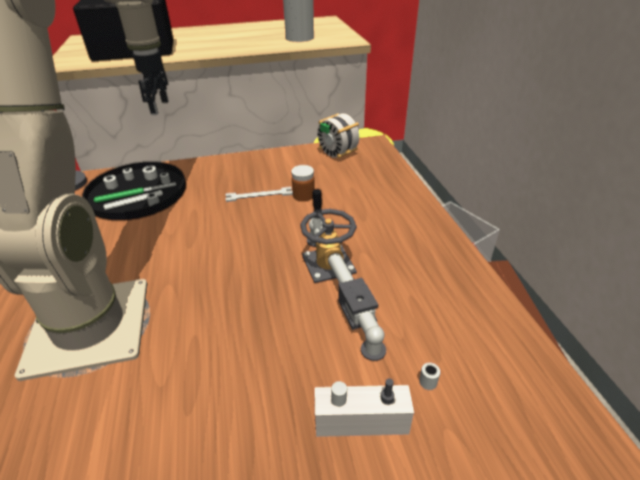

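The top view shows the bright pin head at about (494,278), the punch at (501,243), the coupling hole at (402,233), the wheel centre near (315,234) and the handle at (287,234). The side view agrees: pin at (339,392), punch at (388,392), handle at (317,200).

```bash
cat > m.py <<'E'
from h import *
for n in("top","side"):
    c=dict(np.load(n+"0.npz")); W=cloud(c)
    # boxes in world x,y + height
    def seg(name,lo,hi,box,fn=np.median):
        m=(W[...,2]>lo)&(W[...,2]<hi)&(W[...,0]>box[0])&(W[...,0]<box[1])&(W[...,1]>box[2])&(W[...,1]<box[3])
        P=W[m]
        if len(P)<5: print(n,name,'few',len(P));return None
        (x,y),r=cv2.minEnclosingCircle(P[:,:2].astype(np.float32))
        print(n,name,len(P),'med',np.median(P,0).round(4),'mid',((P.min(0)+P.max(0))/2).round(4),'circ',round(x,4),round(y,4),'r',round(r,4)); return P
    if n=="top":
        for (u,v),h in {(494,278):.106,(501,243):.12,(402,233):.078,(315,234):.122,(287,234):.186,(470,204):.04,(171,230):.09}.items(): print(u,v,ray(c,u,v,h).round(4),W[v,u].round(4))
    pin=ray(dict(np.load("top0.npz")),494,278,.106); b=lambda p,r:(p[0]-r,p[0]+r,p[1]-r,p[1]+r)
    T=dict(np.load("top0.npz"))
    seg('pintop',.1,.113,b(pin,.03))
    hp=ray(T,287,234,.186); seg('handletop',.178,.195,b(hp,.04))
    w=ray(T,315,234,.122); P=seg('rim',.117,.134,b(w,.08))
    if P is not None:
        A=np.c_[2*P[:,:2],np.ones(len(P))]
        d0=P[:,:2]-np.median(P[:,:2],0)
        rr=np.hypot(*(P[:,:2]-w[:2]).T); Q=P[(rr>.045)]
        s=np.linalg.lstsq(np.c_[2*Q[:,:2],np.ones(len(Q))],(Q[:,:2]**2).sum(1),rcond=None)[0]; print('rimfit',s[:2],np.sqrt(s[2]+s[0]**2+s[1]**2))
    cp=ray(T,395,233,.078); P=seg('prong',.073,.083,b(cp,.05))
    if P is not None:print(cv2.minAreaRect((P[:,:2]*1000).astype(np.float32)))
    rk=ray(T,497,262,.07); P=seg('rack',.063,.077,b(rk,.1))
    if P is not None:print(cv2.minAreaRect((P[:,:2]*1000).astype(np.float32)))
c=dict(np.load("top0.npz"));I=c["color"]; g=I[220:248,374:420].min(2)
# hole: dark pixels on the prong
s=cv2.resize(I[180:310,260:520],None,fx=3,fy=3,interpolation=cv2.INTER_CUBIC);cv2.imwrite("pics/crop1.png",s[...,::-1])
print(g[8:20,18:40])
E
python3 m.py
```

```text
494 278 [ 0.4716 -0.3327  0.106 ] [ 0.472  -0.3335  0.1035]
501 243 [ 0.5489 -0.3465  0.12  ] [ 0.5503 -0.3487  0.1129]
402 233 [ 0.5742 -0.1311  0.078 ] [ 0.5813 -0.1357  0.0452]
315 234 [0.5567 0.0693 0.122 ] [0.5537 0.0692 0.1362]
287 234 [0.5415 0.1283 0.186 ] [0.5423 0.1285 0.1822]
470 204 [ 0.6583 -0.2996  0.04  ] [ 0.6575 -0.2988  0.043 ]
171 230 [0.563  0.3974 0.09  ] [0.5628 0.3971 0.091 ]
top pintop 105 med [ 0.4737 -0.3375  0.106 ] mid [ 0.4732 -0.3385  0.1063] circ 0.4733 -0.3385 r 0.0135
top handletop 96 med [0.5435 0.1284 0.1855] mid [0.5444 0.1286 0.1863] circ 0.5447 0.1281 r 0.0121
top rim 1227 med [0.5525 0.0629 0.1279] mid [0.5573 0.0698 0.1255] circ 0.5566 0.0705 r 0.0674
rimfit [0.55614876 0.06983562] 0.05844066704963126
top prong 797 med [ 0.5731 -0.1145  0.0783] mid [ 0.5736 -0.1138  0.078 ] circ 0.5738 -0.1159 r 0.0504
((573.3695678710938, -113.10107421875), (57.57044219970703, 93.03382110595703), 5.350090980529785)
top rack 1274 med [ 0.5137 -0.344   0.0705] mid [ 0.5143 -0.3457  0.07  ] circ 0.5137 -0.343 r 0.0839
((513.3753662109375, -346.92236328125), (52.9
[... 1230 characters left out ...]
5  52  54  97 106 104 102 104
  105 104 103 100]
 [106 105 106 105 105  90  87  52  62  69  74  55  53 100 103 101 103 102
  103 101 102  99]
 [104 103 104 104 103  96  68  39  41  57  68  62  74 102 101 101 101 100
  103 103 103 100]
 [103 103 102 104 104 105  94  68  50  58  70  71  93 105 104 103 103 103
  104 104 103 102]
 [105 104 103 103 104 104 105  97  87  86  90  95 106 105 103 103 103 104
  102 103 103 101]
 [105 104 104 104 104 104 105 104 106 106 103 103 103 103 102 103 103 102
  103 102 102 101]
 [103 103 104 104 103 103 102 103 103 103 103 101 102 102 102 102 102 102
  102 103 102 101]
 [103 103 103 103 101 103 102 102 103 103 104 104 104 103 104 103 104 104
  104 103 103 102]]
```

View pics/crop1.png

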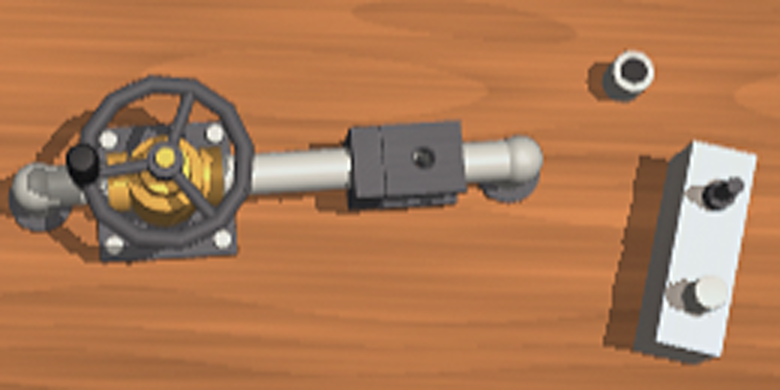

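The crop shows the hole as a dark disc at about (401,232) in full-frame pixels, the pin head at (494,278) and the handle at (287,234). Pin top at z=0.106, handle top at 0.186 and wheel radius 58 mm all match the given sizes. I'll work out the moves now.

```bash
cat >> h.py <<'E'
from scipy.spatial.transform import Rotation as Ro
def go(*targets,base=None):
    o=get_obs(); R=Ro.from_quat(o["ee_rot"]).as_matrix(); p=o["position"] if base is None else np.array(base)
    print("clk",round(float(o["clock"]),2),"p",o["position"].round(4),"R",R.round(3).tolist())
    for t in targets: print(t,"->",(R.T@(np.array(t)-p)).round(4))
E
python3 - <<'E'
from h import *
go((.47,.28,.26),(.475,-.34,.24),(.475,-.34,.15))
for n in("top","side"):
    c=dict(np.load(n+"0.npz")); I=c["color"].max(2)
    # hole: dark blob inside prong mask
    p=np.array([.5755,-.132,.078]); q=c["R"]@p+c["t"]; u=c["fx"]*q[0]/q[2]+c["cx"]; v=c["fy"]*q[1]/q[2]+c["cy"]; print(n,u,v)
    u,v=int(u),int(v); print(I[v-8:v+9,u-9:u+10])
E
```

```text
clk 0.1 p [0.1761 0.5994 0.2493] R [[-0.959, 0.282, -0.0], [0.282, 0.959, -0.001], [-0.0, -0.001, -1.0]]
(0.47, 0.28, 0.26) -> [-0.372  -0.2236 -0.0104]
(0.475, -0.34, 0.24) -> [-0.5515 -0.817   0.0103]
(0.475, -0.34, 0.15) -> [-0.5515 -0.8169  0.1003]
top 402.4039485823463 232.4573266281618
[[108 105 108 107 107 107 107 107 108 107 107 107 107 107 107 107 107 105
  106]
 [107 107 107 106 107 107 108 107 107 106 107 106 106 106 106 106 106 104
  105]
 [107 105 107 107 108 107 107 106 106 103 105 104 105 104 104 105 104 104
  104]
 [108 107 107 107 106 107 106 107 107 107 106 106 105 105 105 107 107 106
  106]
 [108 108 108 109 108 106 105 100 100 102 107 109 109 108 108 110 109 108
  108]
 [110 110 110 110 108  96  84  67  67  75  94 106 111 109 108 108 107 106
  107]
 [110 111 109 110  99 105  84  64  46  52  64  86 110 107 108 106 107 108
  107]
 [109 109 109 109  89 156 107  93  71  72  47  69 107 109 107 107 107 108
  108]
 [107 107 107 108  91 164  68  75  78  80  54  57 102 111 109 107 108 109
  108]
 [110 109 109 108  92  93  53  63  70  78  58  54 105 108 106 106 106 107
  10
[... 1291 characters left out ...]
  83  85  98 106 102  87  73  74  90  97 101
  100]
 [ 99 100 101 100  99  99  96  94 105 128 142 137 115  94  89  95 100 101
  101]
 [ 98  99 101 100 100 100  99 100 111 134 148 143 122 106 100 100 101 101
  101]
 [ 96  99 101 100  99 100 100 100 105 116 124 121 111 104 102 101 101 101
  100]
 [ 91  98 100 101 100 100 100  99 101 102 104 102 102 101 102 101 102 101
  100]
 [ 82  95  99 100 101 101 100  99 101 101 100 100 100 101 101 101 101 101
  100]
 [ 73  90  98  99 101 101 100 100 100 100 101 100 101 100 101 101 101 101
  101]
 [ 62  82  94  99 100 100 100 100 101 100 101 100 100 100 101 101 101 101
  100]
 [ 54  72  90  98 100 100 101 101 101 100 101 101 100  99  99  99  98  96
   95]]
```

Call:
move_arm([
  {"delta_pos": [-0.372, -0.224, -0.01], "turn": [0, 0, 0], "fingers": 0},
  {"delta_pos": [-0.372, -0.224, -0.01], "turn": [0, 0, 0], "fingers": 0},
  {"delta_pos": [-0.372, -0.224, -0.01], "turn": [0, 0, 0], "fingers": 0},
  {"delta_pos": [-0.372, -0.224, -0.01], "turn": [0, 0, 0], "fingers": 0},
  {"delta_pos": [-0.372, -0.224, -0.01], "turn": [0, 0, 0], "fingers": 0},
  {"delta_pos": [-0.372, -0.224, -0.01], "turn": [0, 0, 0], "fingers": 0},
  {"delta_pos": [-0.372, -0.224, -0.01], "turn": [0, 0, 0], "fingers": 0},
  {"delta_pos": [-0.372, -0.224, -0.01], "turn": [0, 0, 0], "fingers": 0},
  {"delta_pos": [-0.551, -0.817, -0.01], "turn": [0, 0, 0], "fingers": 0},
  {"delta_pos": [-0.551, -0.817, -0.01], "turn": [0, 0, 0], "fingers": 0},
  {"delta_pos": [-0.551, -0.817, -0.01], "turn": [0, 0, 0], "fingers": 0},
  {"delta_pos": [-0.551, -0.817, -0.01], "turn": [0, 0, 0], "fingers": 0},
])

```text
clock: 1.6
position: [0.4712, 0.0287, 0.2599]
ee_rot: [0.142, 0.99, 0.0, -0.0]
ft_force: [1.7, -0.3, 0.1]
grip_width: 1.005
grasp_force: 0.0
```

Run:
```python
from h import *
go((.475,-.34,.24),(.475,-.34,.15)); print(get_obs()["joint_pos"])
a=dict(np.load("top0.npz"));b=dict(np.load("side0.npz"))
print(ray(a,400.8,232.3,.078),ray(b,359.6,297.6,.078))
```

```text
clk 1.6 p [0.4712 0.0287 0.2599] R [[-0.96, 0.281, -0.0], [0.281, 0.96, 0.0], [0.0, 0.0, -1.0]]
(0.475, -0.34, 0.24) -> [-0.1072 -0.3528  0.0197]
(0.475, -0.34, 0.15) -> [-0.1072 -0.3529  0.1097]
[-0.5752766  -0.03340176  0.41266568  1.85290644  0.01335446  1.31924883
  1.12004764]
[ 0.57576124 -0.1282945   0.078     ] [ 0.57800381 -0.1303735   0.078     ]
```

Call:
move_arm([
  {"delta_pos": [-0.107, -0.353, 0.06], "turn": [0, 0, 0], "fingers": 0},
  {"delta_pos": [-0.107, -0.353, 0.06], "turn": [0, 0, 0], "fingers": 0},
  {"delta_pos": [-0.107, -0.353, 0.06], "turn": [0, 0, 0], "fingers": 0},
  {"delta_pos": [-0.107, -0.353, 0.06], "turn": [0, 0, 0], "fingers": 0},
  {"delta_pos": [-0.107, -0.353, 0.06], "turn": [0, 0, 0], "fingers": 0},
  {"delta_pos": [-0.107, -0.353, 0.06], "turn": [0, 0, 0], "fingers": 0},
  {"delta_pos": [-0.107, -0.353, 0.06], "turn": [0, 0, 0], "fingers": 0},
  {"delta_pos": [-0.107, -0.353, 0.06], "turn": [0, 0, 0], "fingers": 0},
  {"delta_pos": [-0.107, -0.353, 0.06], "turn": [0, 0, 0], "fingers": 0},
])

```text
clock: 2.72
position: [0.4759, -0.3371, 0.2001]
ee_rot: [0.141, 0.99, 0.001, 0.0]
ft_force: [0.0, 0.0, 0.8]
grip_width: 0.999
grasp_force: 0.0
```

Run:
```python
from h import *
go((.475,-.34,.12),(.475,-.34,.094)); print(get_obs()["joint_pos"])
c=camera("side"); save(c,"side1.png")
```

```text
clk 2.73 p [ 0.4759 -0.3371  0.2001] R [[-0.96, 0.279, 0.001], [0.279, 0.96, 0.001], [-0.0, 0.001, -1.0]]
(0.475, -0.34, 0.12) -> [ 0.0001 -0.0031  0.0801]
(0.475, -0.34, 0.094) -> [ 1.000e-04 -3.100e-03  1.061e-01]
[-0.08066333  0.32918904  0.75984748  1.67716013 -0.23982345  1.23097115
  2.02065874]
```

View pics/side1.png

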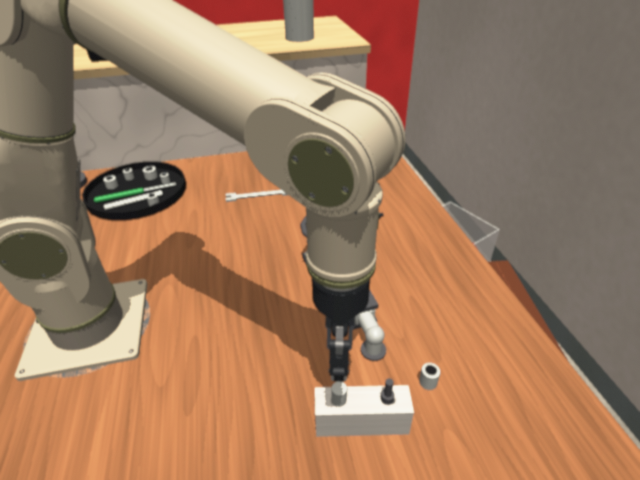

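The gripper at (340,360) stands over the pin head at (339,393); I'll descend around the head and close.

Call:
move_arm([
  {"delta_pos": [0, -0.002, 0.05], "turn": [0, 0, 0], "fingers": 0},
  {"delta_pos": [0, -0.002, 0.08], "turn": [0, 0, 0], "fingers": 0},
  {"delta_pos": [0, -0.002, 0.105], "turn": [0, 0, 0], "fingers": 0},
  {"delta_pos": [0, -0.002, 0.105], "turn": [0, 0, 0], "fingers": 0},
  {"delta_pos": [0, -0.002, 0.105], "turn": [0, 0, 0], "fingers": 0.4},
  {"delta_pos": [0, -0.002, 0.105], "turn": [0, 0, 0], "fingers": 0.8},
  {"delta_pos": [0, -0.002, 0.105], "turn": [0, 0, 0], "fingers": 1},
  {"delta_pos": [0, -0.002, 0.105], "turn": [0, 0, 0], "fingers": 1},
  {"delta_pos": [0, -0.002, 0.105], "turn": [0, 0, 0], "fingers": 1},
  {"delta_pos": [0, -0.002, 0.105], "turn": [0, 0, 0], "fingers": 1},
], force=50)

```text
clock: 4.03
position: [0.4748, -0.341, 0.0958]
ee_rot: [0.142, 0.99, 0.0, 0.001]
ft_force: [-1.2, 1.0, 5.1]
grip_width: 0.284
grasp_force: 48.7
```

Call:
move_arm([
  {"delta_pos": [0, 0, -0.04], "turn": [0, 0, 0], "fingers": 1},
  {"delta_pos": [0, 0, -0.08], "turn": [0, 0, 0], "fingers": 1},
  {"delta_pos": [0, 0, -0.115], "turn": [0, 0, 0], "fingers": 1},
  {"delta_pos": [-0.006, 0.035, -0.115], "turn": [0, 0, 0], "fingers": 1},
  {"delta_pos": [-0.013, 0.08, -0.115], "turn": [0, 0, 0], "fingers": 1},
  {"delta_pos": [-0.021, 0.125, -0.115], "turn": [0, 0, 0], "fingers": 1},
  {"delta_pos": [-0.029, 0.17, -0.115], "turn": [0, 0, 0], "fingers": 1},
  {"delta_pos": [-0.035, 0.21, -0.115], "turn": [0, 0, 0], "fingers": 1},
  {"delta_pos": [-0.038, 0.232, -0.115], "turn": [0, 0, 0], "fingers": 1},
  {"delta_pos": [-0.038, 0.232, -0.115], "turn": [0, 0, 0], "fingers": 1},
  {"delta_pos": [-0.038, 0.232, -0.115], "turn": [0, 0, 0], "fingers": 1},
])

```text
clock: 5.4
position: [0.5756, -0.1309, 0.2101]
ee_rot: [0.144, 0.99, -0.0, -0.0]
ft_force: [-0.5, -0.6, -1.4]
grip_width: 0.289
grasp_force: 49.4
```

Run:
```python
from h import *
go((.577,-.1293,.21)); o=get_obs(); print(o["grip_width"],o["ft_force"])
c=camera("side"); np.savez("side2.npz",**c)
t=camera("top"); np.savez("top2.npz",**t)
s=cv2.resize(c["color"][200:350,270:450],None,fx=4,fy=4,interpolation=cv2.INTER_CUBIC)
t=cv2.resize(t["color"][200:280,350:450],None,fx=7,fy=7,interpolation=cv2.INTER_CUBIC)[:, :700]
cv2.imwrite("pics/s2.png",s[...,::-1]); cv2.imwrite("pics/t2.png",t[...,::-1])
```

```text
clk 5.4 p [ 0.5756 -0.1309  0.2101] R [[-0.959, 0.284, -0.0], [0.284, 0.959, -0.001], [0.0, -0.001, -1.0]]
(0.577, -0.1293, 0.21) -> [-0.0009  0.002   0.0001]
0.28872751615342435 [-0.47259599 -0.6361463  -1.39975417]
```

View pics/s2.png

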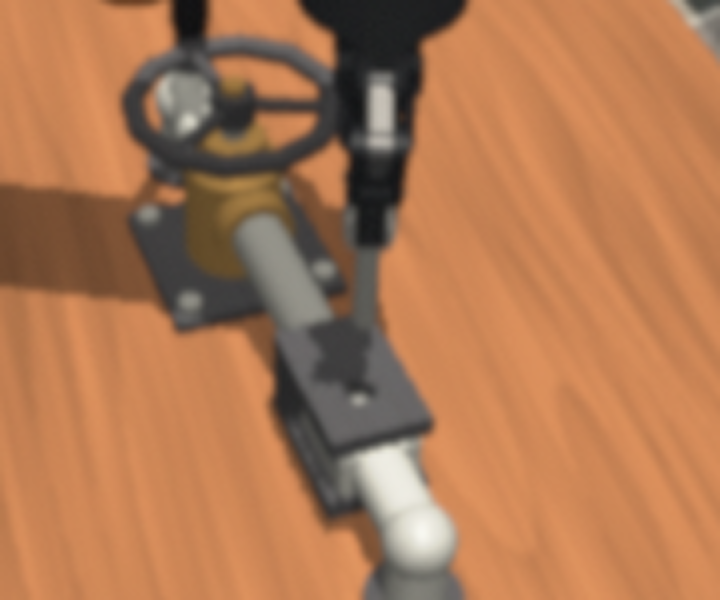

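The side crop shows the shank hanging from the gripper with its tip at about (365,325), just beyond the hole at (360,392) and in line with it. Next I'll measure the shank axis in the same camera frame.

Run:
```python
from h import *
b=dict(np.load("side2.npz")); W=cloud(b); p=get_obs()["position"]
m=(abs(W[...,0]-p[0])<.02)&(abs(W[...,1]-p[1])<.03)&(W[...,2]>.118)&(W[...,2]<.176)
vs,us=np.where(m)
for v in range(vs.min(),vs.max()+1):
    r=b["color"][v,350:375].astype(int).sum(1); k=us[vs==v]
    if len(k): print(v,k.min(),k.max(),W[v,k].mean(0).round(4),r[2:22]//3)
def pr(X): q=b["R"]@X+b["t"]; return b["fx"]*q[0]/q[2]+b["cx"],b["fy"]*q[1]/q[2]+b["cy"]
for z in(.124,.14,.16): print(z,pr(np.r_[p[:2],z]),pr(np.array([.578,-.1304,z])))
```

```text
264 359 364 [ 0.5762 -0.1352  0.1754] [ 80  80  80  81  81  79  80  84  86  89  89  92 105 128 142 149 151 152
 153 151]
265 359 364 [ 0.5762 -0.1356  0.1731] [100  89  82  81  80  80  82  83  87  90  90  92 109 132 144 148 150 151
 152 151]
266 359 364 [ 0.5764 -0.1354  0.1704] [122 103  86  79  80  80  81  85  87  89  91  93 110 134 145 147 149 151
 151 151]
267 359 364 [ 0.5763 -0.1358  0.1681] [128 106  84  77  79  80  81  84  88  89  90  94 110 134 144 146 147 149
 151 151]
268 359 364 [ 0.5763 -0.1363  0.166 ] [116  96  77  73  77  80  81  84  87  90  90  93 111 135 144 145 147 149
 149 151]
269 359 364 [ 0.5766 -0.1356  0.1627] [ 94  80  69  68  74  78  82  85  88  89  90  94 111 134 144 146 145 147
 148 150]
270 359 364 [ 0.5764 -0.1366  0.161 ] [ 74  67  62  63  70  77  81  84  87  89  89  94 110 133 144 145 145 146
 147 148]
271 359 364 [ 0.5769 -0.1356  0.1574] [ 62  57  55  56  64  75  82  85  88  89  91  92 109 133 144 145 145 145
 146 148]
272 358 364 [ 0.576  -0.1356  0.1549] [ 54  50  50  52  62  75  81  85  88  90  90  92 110 133 144 144 144 144
 145 146]
273 358 364
[... 900 characters left out ...]
75  83  87  88  89  88  90  96 116 137 145 145
 143 143]
281 359 363 [ 0.5768 -0.1362  0.1311] [ 66  63  63  61  63  65  69  78  83  85  88  93  93  95 111 136 145 145
 144 143]
282 360 362 [ 0.5767 -0.1368  0.129 ] [ 63  63  63  63  62  63  65  70  74  76  84  95  98  97 111 135 146 146
 144 143]
0.124 (np.float64(359.44868806826014), np.float64(281.8896999283685)) (np.float64(360.53324768684513), np.float64(281.50873004343214))
0.14 (np.float64(359.77483834322726), np.float64(276.0393575408544)) (np.float64(360.8715529028754), np.float64(275.65934644446287))
0.16 (np.float64(360.1932212722209), np.float64(268.53458574830995)) (np.float64(361.30551783211996), np.float64(268.15598196951686))
```

Call:
move_arm([
  {"delta_pos": [0, 0.0005, 0.02], "turn": [0, 0, 0], "fingers": 1},
  {"delta_pos": [0, 0.0005, 0.035], "turn": [0, 0, 0], "fingers": 1},
  {"delta_pos": [0, 0.0005, 0.045], "turn": [0, 0, 0], "fingers": 1},
  {"delta_pos": [0, 0.0005, 0.052], "turn": [0, 0, 0], "fingers": 1},
  {"delta_pos": [0, 0.0005, 0.058], "turn": [0, 0, 0], "fingers": 1},
  {"delta_pos": [0, 0.0005, 0.058], "turn": [0, 0, 0], "fingers": 1},
])

```text
clock: 6.25
position: [0.5763, -0.1285, 0.1517]
ee_rot: [0.142, 0.99, 0.0, -0.0]
ft_force: [-0.3, 0.1, -1.9]
grip_width: 0.292
grasp_force: 49.4
```

Call:
move_arm([
  {"delta_pos": [0, 0, 0.012], "turn": [0, 0, 0], "fingers": 1},
  {"delta_pos": [0, 0, 0.022], "turn": [0, 0, 0], "fingers": 1},
  {"delta_pos": [0, 0, 0.032], "turn": [0, 0, 0], "fingers": 1},
  {"delta_pos": [0, 0, 0.04], "turn": [0, 0, 0], "fingers": 1},
  {"delta_pos": [0, 0, 0.044], "turn": [0, 0, 0], "fingers": 1},
  {"delta_pos": [0, 0, 0.044], "turn": [0, 0, 0], "fingers": 1},
])

```text
clock: 7.0
position: [0.5761, -0.1293, 0.1072]
ee_rot: [0.143, 0.99, -0.001, -0.0]
ft_force: [1.8, -5.7, -5.1]
grip_width: 0.289
grasp_force: 49.3
```

Call:
move_arm([
  {"delta_pos": [0, 0, 0.002], "turn": [0, 0, 0], "fingers": 1},
  {"delta_pos": [0, 0, 0.004], "turn": [0, 0, 0], "fingers": 1},
  {"delta_pos": [0, 0, 0.004], "turn": [0, 0, 0], "fingers": 1},
])

```text
clock: 7.38
position: [0.5765, -0.1293, 0.1038]
ee_rot: [0.143, 0.99, -0.0, 0.0]
ft_force: [0.2, -5.0, -0.1]
grip_width: 0.288
grasp_force: 50.0
```

Call:
move_arm([
  {"delta_pos": [0, 0, 0.0015], "turn": [0, 0, 0], "fingers": 1},
  {"delta_pos": [0, 0, 0.0025], "turn": [0, 0, 0], "fingers": 1},
  {"delta_pos": [0, 0, 0.0025], "turn": [0, 0, 0], "fingers": 1},
])

```text
clock: 7.75
position: [0.5766, -0.1294, 0.1036]
ee_rot: [0.143, 0.99, 0.0, 0.001]
ft_force: [-9.7, -1.1, 24.8]
grip_width: 0.286
grasp_force: 52.5
```

Contact at z=0.1036, as predicted for home. Release and rise.

Call:
move_arm([
  {"delta_pos": [0, 0, -0.002], "turn": [0, 0, 0], "fingers": 0.4},
  {"delta_pos": [0, 0, -0.002], "turn": [0, 0, 0], "fingers": 0},
  {"delta_pos": [0, 0, -0.002], "turn": [0, 0, 0], "fingers": 0},
  {"delta_pos": [0, 0, -0.002], "turn": [0, 0, 0], "fingers": 0},
  {"delta_pos": [0, 0, -0.002], "turn": [0, 0, 0], "fingers": 0},
  {"delta_pos": [0, 0, -0.04], "turn": [0, 0, 0], "fingers": 0},
  {"delta_pos": [0, 0, -0.09], "turn": [0, 0, 0], "fingers": 0},
  {"delta_pos": [0, 0, -0.14], "turn": [0, 0, 0], "fingers": 0},
  {"delta_pos": [0, 0, -0.14], "turn": [0, 0, 0], "fingers": 0},
  {"delta_pos": [0, 0, -0.14], "turn": [0, 0, 0], "fingers": 0},
])

```text
clock: 9.0
position: [0.5762, -0.1283, 0.241]
ee_rot: [0.142, 0.99, 0.0, -0.0]
ft_force: [-0.2, -0.5, -0.6]
grip_width: 0.997
grasp_force: 0.0
```

Run:
```python
from h import *
c=camera("side"); W=cloud(c)
m=(abs(W[...,0]-.577)<.022)&(abs(W[...,1]+.13)<.022)&(W[...,2]>.088)&(W[...,2]<.14)
P=W[m];print(len(P),P.max(0),np.median(P,0), np.percentile(P[:,2],95))
s=cv2.resize(c["color"][160:350,270:450],None,fx=3,fy=3); cv2.imwrite("pics/s3.png",s[...,::-1])
hp=np.array([.5453,.127]); hub=np.array([.5573,.068]);print(np.hypot(*(hp-hub)))
go((.5455,.1265,.24),(.5455,.1265,.165))
```

```text
202 [ 0.58932861 -0.11917302  0.11727528] [ 0.57602401 -0.13796357  0.11001411] 0.11607033981601905
0.06020797289396148
clk 9.05 p [ 0.5759 -0.1283  0.2404] R [[-0.959, 0.282, -0.002], [0.282, 0.959, 0.0], [0.002, -0.0, -1.0]]
(0.5455, 0.1265, 0.24) -> [0.101  0.2359 0.0005]
(0.5455, 0.1265, 0.165) -> [0.1008 0.2359 0.0755]
```

View pics/s3.png

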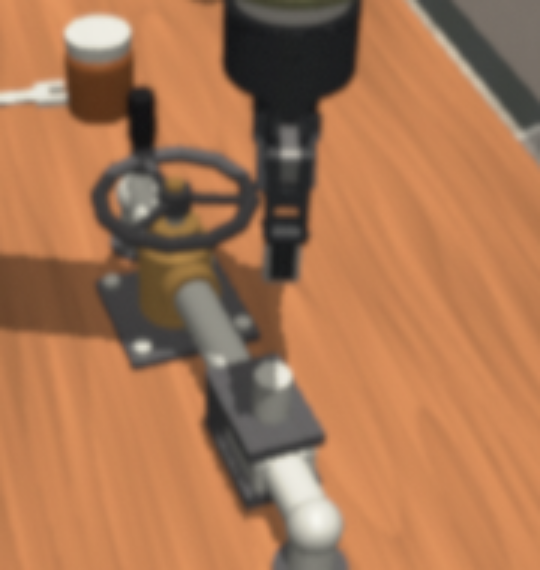

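The crop shows the pin head standing on the prong at (270,390), seated with its top at about 0.115. The handle stands at (142,115). Next I'll grip the handle.

Call:
move_arm([
  {"delta_pos": [0.02, 0.05, 0], "turn": [0, 0, 0], "fingers": 0},
  {"delta_pos": [0.045, 0.105, 0], "turn": [0, 0, 0], "fingers": 0},
  {"delta_pos": [0.07, 0.16, 0], "turn": [0, 0, 0], "fingers": 0},
  {"delta_pos": [0.09, 0.21, 0], "turn": [0, 0, 0], "fingers": 0},
  {"delta_pos": [0.101, 0.236, 0], "turn": [0, 0, 0], "fingers": 0},
  {"delta_pos": [0.101, 0.236, 0], "turn": [0, 0, 0], "fingers": 0},
  {"delta_pos": [0.101, 0.236, 0.03], "turn": [0, 0, 0], "fingers": 0},
  {"delta_pos": [0.101, 0.236, 0.06], "turn": [0, 0, 0], "fingers": 0},
  {"delta_pos": [0.101, 0.236, 0.077], "turn": [0, 0, 0], "fingers": 0},
  {"delta_pos": [0.101, 0.236, 0.077], "turn": [0, 0, 0], "fingers": 0.3},
  {"delta_pos": [0.101, 0.236, 0.077], "turn": [0, 0, 0], "fingers": 0.6},
], force=60)

```text
clock: 10.42
position: [0.5466, 0.1261, 0.1654]
ee_rot: [0.143, 0.99, 0.0, 0.001]
ft_force: [0.6, 0.1, 1.0]
grip_width: 0.606
grasp_force: 0.0
```

Call:
move_arm([
  {"delta_pos": [0, 0, 0], "turn": [0, 0, 0], "fingers": 0.8},
  {"delta_pos": [0, 0, 0], "turn": [0, 0, 0], "fingers": 1},
  {"delta_pos": [0, 0, 0], "turn": [0, 0, 0], "fingers": 1},
  {"delta_pos": [0, 0, 0], "turn": [0, 0, 0], "fingers": 1},
])

```text
clock: 10.92
position: [0.5466, 0.1271, 0.1657]
ee_rot: [0.142, 0.99, 0.001, 0.001]
ft_force: [-1.2, 3.8, 6.6]
grip_width: 0.261
grasp_force: 58.6
```

```bash
cat >> h.py <<'E'
def arc(angs,H=(.558,.068),r=.06,p=None):
    o=get_obs(); R=Ro.from_quat([.142,.99,0,0]).as_matrix(); p=o["position"] if p is None else np.array(p)
    d=o["position"][:2]-H; print("now ang",np.degrees(np.arctan2(d[1],d[0])).round(2),"r",np.hypot(*d).round(4),o["position"].round(4),o["ft_force"].round(1))
    a=np.radians(angs); T=np.c_[H[0]+r*np.cos(a),H[1]+r*np.sin(a),np.full(len(a),p[2])]
    for k,t in zip(angs,(T-p)@R): print(k,t.round(4)[:2])
E
python3 -c "
from h import *
arc([92,80,68,56,44,32,22])"
```

```text
now ang 100.92 r 0.0602 [0.5466 0.1271 0.1657] [-1.2  3.8  6.6]
92 [-0.0087  0.0034]
80 [-0.021   0.0061]
68 [-0.0335  0.0062]
56 [-0.0458  0.0036]
44 [-0.0573 -0.0014]
32 [-0.0675 -0.0087]
22 [-0.0746 -0.0163]
```

Call:
move_arm([
  {"delta_pos": [-0.0085, 0.0035, 0], "turn": [0, 0, 0], "fingers": 1},
  {"delta_pos": [-0.021, 0.006, 0], "turn": [0, 0, 0], "fingers": 1},
  {"delta_pos": [-0.0335, 0.006, 0], "turn": [0, 0, 0], "fingers": 1},
  {"delta_pos": [-0.046, 0.0035, 0], "turn": [0, 0, 0], "fingers": 1},
  {"delta_pos": [-0.0575, -0.0015, 0], "turn": [0, 0, 0], "fingers": 1},
  {"delta_pos": [-0.0675, -0.0085, 0], "turn": [0, 0, 0], "fingers": 1},
  {"delta_pos": [-0.0745, -0.0165, 0], "turn": [0, 0, 0], "fingers": 1},
  {"delta_pos": [-0.0745, -0.0165, 0], "turn": [0, 0, 0], "fingers": 1},
])

```text
clock: 11.92
position: [0.6152, 0.0899, 0.1658]
ee_rot: [0.142, 0.99, 0.001, 0.003]
ft_force: [9.4, 1.8, 0.5]
grip_width: 0.267
grasp_force: 59.0
```

```bash
python3 -c "
from h import *
arc([14,8,4,0])"
```

```text
now ang 20.97 r 0.0612 [0.6152 0.0899 0.1658] [9.4 1.8 0.5]
14 [-0.0031 -0.0068]
8 [-0.006  -0.0124]
4 [-0.0076 -0.0163]
0 [-0.0089 -0.0202]
```

Call:
move_arm([
  {"delta_pos": [-0.003, -0.007, 0], "turn": [0, 0, 0], "fingers": 1},
  {"delta_pos": [-0.005, -0.012, 0], "turn": [0, 0, 0], "fingers": 1},
  {"delta_pos": [-0.006, -0.016, 0], "turn": [0, 0, 0], "fingers": 1},
  {"delta_pos": [-0.006, -0.016, 0], "turn": [0, 0, 0], "fingers": 1},
])

```text
clock: 12.42
position: [0.6185, 0.0739, 0.166]
ee_rot: [0.142, 0.99, 0.002, 0.005]
ft_force: [23.2, 4.6, -9.2]
grip_width: 0.268
grasp_force: 59.3
```

```bash
python3 -c "
from h import *
arc([4,0,-2])"
```

```text
now ang 5.6 r 0.0608 [0.6185 0.0739 0.166 ] [23.2  4.6 -9.2]
4 [ 0.0001 -0.0019]
0 [-0.0012 -0.0058]
-2 [-0.0017 -0.0079]
```

Call:
move_arm([
  {"delta_pos": [-0.002, 0, 0], "turn": [0, 0, 0], "fingers": 1},
  {"delta_pos": [-0.003, -0.0025, 0], "turn": [0, 0, 0], "fingers": 1},
  {"delta_pos": [-0.0035, -0.005, 0], "turn": [0, 0, 0], "fingers": 1},
  {"delta_pos": [-0.0035, -0.005, 0], "turn": [0, 0, 0], "fingers": 1},
])

```text
clock: 12.92
position: [0.6188, 0.0735, 0.1659]
ee_rot: [0.139, 0.99, 0.004, 0.003]
ft_force: [12.5, 17.7, -4.3]
grip_width: 0.267
grasp_force: 60.2
```

At the stop (about 18 N tangential, with only 0.4 mm more travel, at the predicted 5.3° angle). Computing the opening arcs.

```bash
python3 -c "
from h import *
H=(.559,.0682); a=5.25
arc([a+15*k for k in range(1,13)],H,p=(.6168,.0675,.166))
c=lambda t:(H[0]+.06*np.cos(np.radians(t)),H[1]+.06*np.sin(np.radians(t)),.166)
arc([a+180+15*k for k in range(1,13)],H,p=c(a+180))
arc([a+15*k for k in range(1,13)],H,p=c(a))
"
```

```text
now ang 5.11 r 0.06 [0.6188 0.0735 0.1659] [12.5 17.7 -4.3]
20.25 [0.0075 0.0202]
35.25 [0.0184 0.0314]
50.25 [0.0318 0.0395]
65.25 [0.0469 0.0438]
80.25 [0.0625 0.044 ]
95.25 [0.0777 0.0402]
110.25 [0.0914 0.0326]
125.25 [0.1027 0.0217]
140.25 [0.1107 0.0083]
155.25 [ 0.115  -0.0068]
170.25 [ 0.1153 -0.0224]
185.25 [ 0.1115 -0.0376]
now ang 5.11 r 0.06 [0.6188 0.0735 0.1659] [12.5 17.7 -4.3]
200.25 [-0.0076 -0.0137]
215.25 [-0.0185 -0.0249]
230.25 [-0.0319 -0.033 ]
245.25 [-0.047  -0.0373]
260.25 [-0.0627 -0.0375]
275.25 [-0.0779 -0.0337]
290.25 [-0.0915 -0.0261]
305.25 [-0.1028 -0.0152]
320.25 [-0.1109 -0.0018]
335.25 [-0.1151  0.0133]
350.25 [-0.1154  0.0289]
365.25 [-0.1116  0.0441]
now ang 5.11 r 0.06 [0.6188 0.0735 0.1659] [12.5 17.7 -4.3]
20.25 [0.0076 0.0137]
35.25 [0.0185 0.0249]
50.25 [0.0319 0.033 ]
65.25 [0.047  0.0373]
80.25 [0.0627 0.0375]
95.25 [0.0779 0.0337]
110.25 [0.0915 0.0261]
125.25 [0.1028 0.0152]
140.25 [0.1109 0.0018]
155.25 [ 0.1151 -0.0133]
170.25 [ 0.1154 -0.0289]
185.25 [ 0.1116 -0.0441]
```

Call:
move_arm([
  {"delta_pos": [0.0075, 0.02, 0], "turn": [0, 0, 0], "fingers": 1},
  {"delta_pos": [0.0185, 0.0315, 0], "turn": [0, 0, 0], "fingers": 1},
  {"delta_pos": [0.032, 0.0395, 0], "turn": [0, 0, 0], "fingers": 1},
  {"delta_pos": [0.047, 0.044, 0], "turn": [0, 0, 0], "fingers": 1},
  {"delta_pos": [0.0625, 0.044, 0], "turn": [0, 0, 0], "fingers": 1},
  {"delta_pos": [0.0775, 0.04, 0], "turn": [0, 0, 0], "fingers": 1},
  {"delta_pos": [0.0915, 0.0325, 0], "turn": [0, 0, 0], "fingers": 1},
  {"delta_pos": [0.1025, 0.0215, 0], "turn": [0, 0, 0], "fingers": 1},
  {"delta_pos": [0.1105, 0.0085, 0], "turn": [0, 0, 0], "fingers": 1},
  {"delta_pos": [0.115, -0.007, 0], "turn": [0, 0, 0], "fingers": 1},
  {"delta_pos": [0.1155, -0.0225, 0], "turn": [0, 0, 0], "fingers": 1},
  {"delta_pos": [0.1115, -0.0375, 0], "turn": [0, 0, 0], "fingers": 1},
])

```text
clock: 14.42
position: [0.4994, 0.0626, 0.1657]
ee_rot: [0.142, 0.99, 0.001, 0.002]
ft_force: [9.0, 5.9, 1.1]
grip_width: 0.263
grasp_force: 61.2
```

Call:
move_arm([
  {"delta_pos": [-0.0075, -0.0135, 0], "turn": [0, 0, 0], "fingers": 1},
  {"delta_pos": [-0.0185, -0.025, 0], "turn": [0, 0, 0], "fingers": 1},
  {"delta_pos": [-0.032, -0.033, 0], "turn": [0, 0, 0], "fingers": 1},
  {"delta_pos": [-0.047, -0.0375, 0], "turn": [0, 0, 0], "fingers": 1},
  {"delta_pos": [-0.0625, -0.0375, 0], "turn": [0, 0, 0], "fingers": 1},
  {"delta_pos": [-0.078, -0.0335, 0], "turn": [0, 0, 0], "fingers": 1},
  {"delta_pos": [-0.0915, -0.026, 0], "turn": [0, 0, 0], "fingers": 1},
  {"delta_pos": [-0.103, -0.015, 0], "turn": [0, 0, 0], "fingers": 1},
  {"delta_pos": [-0.111, -0.002, 0], "turn": [0, 0, 0], "fingers": 1},
  {"delta_pos": [-0.115, 0.0135, 0], "turn": [0, 0, 0], "fingers": 1},
  {"delta_pos": [-0.1155, 0.029, 0], "turn": [0, 0, 0], "fingers": 1},
  {"delta_pos": [-0.1115, 0.044, 0], "turn": [0, 0, 0], "fingers": 1},
])

```text
clock: 15.92
position: [0.6192, 0.0712, 0.1657]
ee_rot: [0.143, 0.99, -0.001, 0.002]
ft_force: [2.8, -3.8, 6.1]
grip_width: 0.263
grasp_force: 61.4
```

Call:
move_arm([
  {"delta_pos": [0.0075, 0.0135, 0], "turn": [0, 0, 0], "fingers": 1},
  {"delta_pos": [0.0185, 0.025, 0], "turn": [0, 0, 0], "fingers": 1},
  {"delta_pos": [0.032, 0.033, 0], "turn": [0, 0, 0], "fingers": 1},
  {"delta_pos": [0.047, 0.0375, 0], "turn": [0, 0, 0], "fingers": 1},
  {"delta_pos": [0.0625, 0.0375, 0], "turn": [0, 0, 0], "fingers": 1},
  {"delta_pos": [0.078, 0.0335, 0], "turn": [0, 0, 0], "fingers": 1},
  {"delta_pos": [0.0915, 0.026, 0], "turn": [0, 0, 0], "fingers": 1},
  {"delta_pos": [0.103, 0.015, 0], "turn": [0, 0, 0], "fingers": 1},
  {"delta_pos": [0.111, 0.002, 0], "turn": [0, 0, 0], "fingers": 1},
  {"delta_pos": [0.115, -0.0135, 0], "turn": [0, 0, 0], "fingers": 1},
  {"delta_pos": [0.1155, -0.029, 0], "turn": [0, 0, 0], "fingers": 1},
  {"delta_pos": [0.1115, -0.044, 0], "turn": [0, 0, 0], "fingers": 1},
])

```text
clock: 17.42
position: [0.4994, 0.0626, 0.1657]
ee_rot: [0.142, 0.99, 0.001, 0.002]
ft_force: [8.3, 4.9, 1.2]
grip_width: 0.27
grasp_force: 61.3
```

Call:
move_arm([
  {"delta_pos": [-0.0075, -0.0135, 0], "turn": [0, 0, 0], "fingers": 1},
  {"delta_pos": [-0.0185, -0.025, 0], "turn": [0, 0, 0], "fingers": 1},
  {"delta_pos": [-0.032, -0.033, 0], "turn": [0, 0, 0], "fingers": 1},
  {"delta_pos": [-0.047, -0.0375, 0], "turn": [0, 0, 0], "fingers": 1},
  {"delta_pos": [-0.0625, -0.0375, 0], "turn": [0, 0, 0], "fingers": 1},
  {"delta_pos": [-0.078, -0.0335, 0], "turn": [0, 0, 0], "fingers": 1},
  {"delta_pos": [-0.0915, -0.026, 0], "turn": [0, 0, 0], "fingers": 1},
  {"delta_pos": [-0.103, -0.015, 0], "turn": [0, 0, 0], "fingers": 1},
  {"delta_pos": [-0.111, -0.002, 0], "turn": [0, 0, 0], "fingers": 1},
  {"delta_pos": [-0.115, 0.0135, 0], "turn": [0, 0, 0], "fingers": 1},
  {"delta_pos": [-0.1155, 0.029, 0], "turn": [0, 0, 0], "fingers": 1},
])

```text
clock: 18.8
position: [0.6181, 0.0558, 0.1657]
ee_rot: [0.143, 0.99, -0.001, 0.001]
ft_force: [-4.3, -3.5, 11.3]
grip_width: 0.264
grasp_force: 61.9
```

Call:
move_arm([
  {"delta_pos": [0.0025, 0.01, 0], "turn": [0, 0, 0], "fingers": 1},
  {"delta_pos": [0.0037, 0.0153, 0], "turn": [0, 0, 0], "fingers": 1},
  {"delta_pos": [0.0037, 0.0153, 0], "turn": [0, 0, 0], "fingers": 1},
  {"delta_pos": [0.0037, 0.0153, 0], "turn": [0, 0, 0], "fingers": 1},
  {"delta_pos": [0.0037, 0.0153, 0], "turn": [0, 0, 0], "fingers": 1},
])

```text
clock: 19.42
position: [0.6191, 0.0728, 0.1658]
ee_rot: [0.143, 0.99, 0.0, 0.001]
ft_force: [2.2, 0.4, 6.5]
grip_width: 0.267
grasp_force: 61.7
```

Run:
```python
from h import *
for i in range(3):
    t=camera("top"); o=get_obs(); print(o["position"].round(4),o["ft_force"].round(1))
s=camera("side"); np.savez("side4.npz",**s)
W=cloud(s)
cv2.imwrite("pics/t4.png",cv2.resize(np.hstack([t["color"][180:290,250:370],s["color"][150:260,270:390]]),None,fx=3.3,fy=3.3)[...,::-1])
```

```text
[0.6191 0.0728 0.1657] [ 3.4 -0.2  6.7]
[0.6191 0.0728 0.1658] [3.6 0.  6.9]
[0.6191 0.0728 0.1657] [2.7 0.4 5.4]
```

View pics/t4.png

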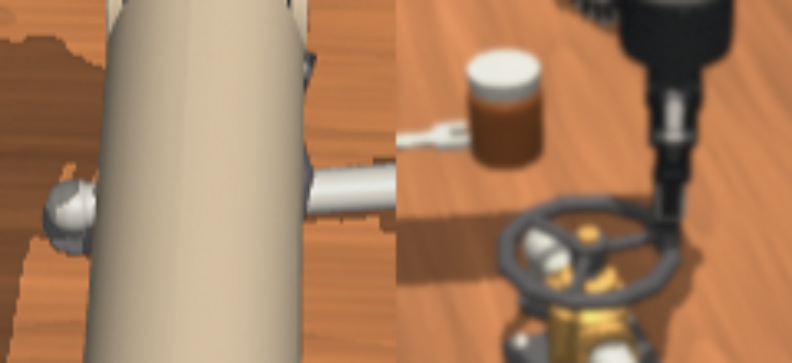

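The view shows the wheel with the gripper closed on the handle at its right side. TCP y is 0.0728 against 0.0739 at the stop, so it is about 1° short and I'll trim that.

Call:
move_arm([
  {"delta_pos": [0.0003, 0.0012, 0], "turn": [0, 0, 0], "fingers": 1},
  {"delta_pos": [0.0003, 0.0012, 0], "turn": [0, 0, 0], "fingers": 1},
  {"delta_pos": [0.0003, 0.0012, 0], "turn": [0, 0, 0], "fingers": 1},
])

```text
clock: 20.0
position: [0.6191, 0.0731, 0.1657]
ee_rot: [0.143, 0.99, -0.0, 0.001]
ft_force: [2.4, -2.5, 6.4]
grip_width: 0.266
grasp_force: 61.7
```

Call:
move_arm([
  {"delta_pos": [0.0003, 0.001, 0], "turn": [0, 0, 0], "fingers": 1},
  {"delta_pos": [0.0003, 0.001, 0], "turn": [0, 0, 0], "fingers": 1},
  {"delta_pos": [0.0003, 0.001, 0], "turn": [0, 0, 0], "fingers": 1},
  {"delta_pos": [0.0003, 0.001, 0], "turn": [0, 0, 0], "fingers": 1},
])

```text
clock: 20.5
position: [0.6191, 0.074, 0.1657]
ee_rot: [0.143, 0.99, -0.0, 0.001]
ft_force: [1.8, -3.1, 6.8]
grip_width: 0.264
grasp_force: 61.7
```

Call:
move_arm([
  {"delta_pos": [-0.0001, -0.0005, 0], "turn": [0, 0, 0], "fingers": 1},
  {"delta_pos": [-0.0001, -0.0005, 0], "turn": [0, 0, 0], "fingers": 1},
  {"delta_pos": [-0.0001, -0.0005, 0], "turn": [0, 0, 0], "fingers": 1},
  {"delta_pos": [-0.0001, -0.0005, 0], "turn": [0, 0, 0], "fingers": 1},
])

```text
clock: 21.0
position: [0.6191, 0.0739, 0.1657]
ee_rot: [0.143, 0.99, 0.0, 0.001]
ft_force: [3.1, -0.9, 6.9]
grip_width: 0.267
grasp_force: 61.7
```

Run:
```python
from h import *
s=camera("side"); W=cloud(s); o=get_obs(); print(o["position"].round(4),o["ft_force"].round(1),o["grasp_force"],o["joint_velocities"].round(3))
m=(abs(W[...,0]-.577)<.022)&(abs(W[...,1]+.13)<.022)&(W[...,2]>.088)&(W[...,2]<.14)
print(m.sum(),np.percentile(W[m][:,2],95))
print(hand_in())
```

```text
[0.6191 0.0739 0.1658] [ 1.7 -1.7  6.7] 61.692785024642944 [-0.001 -0.    -0.001 -0.    -0.001  0.002  0.001]
202 0.11605529362521436
the job is handed in; nothing more can be done
None
```

The job is handed in at about 21 s: the pin is home in the coupling and released, and the wheel was closed to its stop, then backed off two full turns (to within about 1° by measured position), with the handle still gripped at about 62 N; no verdict was returned.

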